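Zero the stroke counter and hold the scrubbed panel up to the inspection camera

ROBOT

A 6-joint arm with a two-finger parallel gripper is mounted at the origin on the work surface. World frame = base frame: x ahead of the robot, y to its left, z up, the work surface at z = 0. Lengths are in m, angles in degrees, forces in N, time in s.
With the tool pointing down it reaches from about 0.35 to 0.875 m from the base axis. Payload 4.2 kg.
Tool frame: the origin (TCP) lies at the very end of the fingers, on their centre line; the grasp point (between the pads) lies 19 mm behind it (r.grip_point_offset is the distance from the TCP to the grasp point, in m); z points along the fingers, y is the line along which they close (so a half turn about z gives the same grasp; the last joint's range is limited). The gripper opens to 87 mm and grips with 3 to 60 N. Pads are 19 mm wide; open, the fingers measure 117 mm over their backs; the gripper's body (75 mm by 190 mm) begins 51 mm behind the grasp point.
Start: joints at [79.217, 22.042, 0.453, 0, -68.411, -14.817], TCP at [0.27, 0.564, 0.223] pointing down, gripper open.
Joint ranges: [-179.83, 179.83], [-69.29, 118.12], [-61.27, 80.66], [-181.25, 117.63], [-171.15, -9.14], [-177.46, 177.46]. Speed limits (degrees/s): [159.86, 159.86, 180, 180, 180, 180].

INTERFACE

Orientations are given as a 3x3 rotation matrix whose columns are the frame's x, y, z axes.
In Python, from station import r gives the robot as it stands.
- The arm moves only by the tool move_arm, never from a script. Its argument "series" is a list of rows, each a list of 3 entries, a list of its own where there are three numbers: the turn, a rotation vector about the tool's x, y, z as a fraction of full scale, then the shift along the tool's x, y, z as a fraction of full scale, then the opening, from 0 (shut) to 1 (fully open). A call has 1 to 12 rows; each row shifts and turns the commanded pose from where the row before left it, along the tool's axes as they then stand; what a row does not reach is not made up. Full scale, the value 1, is 0.5 m for a shift and 0.1 rad for a turn. A row lasts 1/10 s, in which the tool goes at most 50 mm and 8.59 degrees, less where a joint would pass 70% of its speed; a pose out of reach is approached as far as the arm can. A call with a number of a shift or a turn outside -1 to 1 is refused whole. A call with a gripper value outside its range is refused whole. The fingers move at their own pace and stop on an object; the grip force is fixed at half the most. Time passes only in rows, so rows that do not move let the fingers close. It gives the time, the measured TCP pose, the force, the opening and the grip force at its end, in the units of the state.
- r.sense(): the state, without advancing time (a new reading comes with each control period).
- r.capture(name): name is "side" or "top"; returns a dict with "img" (420x560x3 uint8, red, green, blue), "fx", "fy", "cx", "cy" (pixels), "origin" and "orientation" of the camera in the world. Camera axes: x right, y up, looking along -z (the intrinsics and any distortion apply to the point x, -y, -z); pixel columns grow to the right and rows downward; lengths in m; the calibration is good to about 2 mm. A picture is of the moment at which its call begins. There is no depth.
- r.finish_job(): hands the job in; it is judged then, once.
Trained networks look in the newest picture that a camera, given by its name, has taken for a name from the list of things; names that differ only in an ending like _2 or _b are one class to them, and where a whole thing is asked for, a point or a joint stands for the part that bears it (a point fixed in the world has none). Each returns a list of dicts, best first, with "score" (0 to 1); they miss things now and then, are a little off and sometimes report something else, mostly with a low value. They report only what shows in the picture. A call takes as long as a camera call. They do not tell look-alikes from the thing itself.
- r.cut_out(target, camera): "pixels" (420x560 bool, what is visible of it) and "centre" ([column, row] in pixels, amid what is visible of it).
- r.pinpoint(target, camera): "centre" ([column, row] in pixels: a listed point, or the origin of a listed thing).
The state is a dict: "time_s": time; "joints": joint angles; "joint_velocities": joint speeds; "effort": joint torques, N m; "tcp_pos": TCP position; "ee_rot": TCP orientation; "wrist_force": force on the tool from outside, world axes, zero at the start; "moment": the same for the moment, N m; "gripper_width": opening from 0.0 (shut) to 1.0 (fully open); "gripper_force": force on a finger pad.
Only numpy, scipy, OpenCV 4.12 (cv2) and the standard library are available. Lean on these libraries where they do the work, as an engineer would, in place of code of your own. Each camera call takes 0.05 s, during which the arm holds its last target. There are 200 camera calls.

TASK

The scrub test is over: first turn the knob on the counter box anticlockwise, fully back to its zero stop. Then take the tall test panel out of the rack and hold it in the air in front of the inspection camera, its middle on the lens axis 17 cm from the lens, a broad face square to the lens (which looks down by 20 degrees) and its long side upright in the picture. Finish holding it there, still and touching nothing else; leave the knob at zero and all other loose things where they are.

Things in the scene. Friction and masses are not known exactly. Their poses are not given: they have to be found in the camera images.
- counter (a joint): Reset knob of the stroke counter (rad): 0 = at its zero stop, grows clockwise seen from above, up to 4.0; starts between 0.6 and 1.4. Turns with light friction of 0.04 N m and stays where left.
- counter_grip (a point): Point on the vertical axis of the knob at grip height, 31 mm above the knob's underside and 7 mm below the top of its bar (87 mm above the table). The knob is a black disc of 44 mm diameter, 8 mm thick, with a bar grip on it 42 mm long, 14 mm wide and 30 mm high, white mark on one end of its top. The point turns with the knob: its x axis lies along the bar, the white mark on its -x end, its z axis up. At zero the white mark points at the long black mark on the box.
- counter_box: White control box, 178 x 158 mm on the table, 50 mm high, with a display window on top and the knob; fixed. Origin: centre of its underside; the knob axis is 25 mm to its -x; -x is its front (towards the robot), where the long black zero mark lies in front of the knob.
- tall_panel: The panel to show: grey fibre-cement plate 70 mm wide (its x), 10 mm thick (its y), 120 mm tall (its z), about 0.13 kg, standing on edge in one of the rack's three slots (which one varies). Both broad faces are alike. Origin: centre of its lower edge.
- panel_mid (a point): Middle of the tall panel, 60 mm above its lower edge; axes as the panel's.
- rack: Plywood block 110 mm (x) by 164 mm (y), 38 mm high, fixed, with three slots along its x, 14 mm wide and 30 mm deep (slot floor 8 mm above the table), at y = -50, 0 and 50 mm. Open at both ends. Origin: centre of its underside.
- short_panel_a: Other panel in the rack, same but only 90 mm tall; stays there. Origin: centre of its lower edge.
- short_panel_b: As short_panel_a.
- camera_stand: Fixed stand of the inspection camera: grey board 360 x 150 mm, 12 mm thick, with a round target mark (36 mm black ring with centre dot) and a 372 mm steel column 275 mm behind the mark. Origin: on the table under the target mark. Its x axis points horizontally along the view, from the column to the mark.
- camera_head: Camera, black lens of 44 mm diameter in front of a 70 x 60 mm aluminium body reaching 100 mm back. Origin: centre of the lens front, 293 mm above the table. Its x axis is the view direction, out of the lens and 20 degrees (0.35 rad) downward; y horizontal; z up in the picture. Fixed.
- focus (a point): Point on the lens axis 170 mm in front of the lens, straight above the target mark and 235 mm above the table: where the panel's middle belongs. Axes as camera_head.
- steel_cup: Steel mug, 72 mm diameter, 75 mm high, bystander. Origin: centre of its underside.
- jar_a: Closed jar, 80 mm diameter, 85 mm high, bystander. Origin: centre of its underside.
- jar_b: Closed jar, 72 mm diameter, 75 mm high, bystander. Origin: centre of its underside.
- paper_cup: Paper cup, 70 mm diameter, 85 mm high, bystander. Origin: centre of its underside.
- spatula: Spatula lying on the table, 200 mm long along its x, bystander.
Not all that is in view belongs to the job. What is shaped like the counter_box but orange is not meant.

How it is judged:
By the outcome, as a careful person would: the job done as asked, in the order asked, and still so for the second after the job is handed in, while the arm keeps its last pose, push and grip.
It also fails if it takes over 64 s, if anything falls off the work surface, if the arm or the gripper's body presses on something with over 40 N, if the wrist force passes 120 N, or if a joint passes its speed limit or range.

## Working session

There is one attempt and no reset: what is moved stays moved. The work goes in short steps, Python scripts to look and compute and a tool call to move; the robot and the scene stay as the last step left them, time stands still between calls to the robot, and variables do not carry over. Pictures are saved under pics/ and viewed, at most 10 in all, crops included, and the job is handed in when it is done.

Besides the shell and the picture viewer there is one more tool, called after "Request:" as name([rows], argument=value, ...), one row to a line, values as JSON. move_arm: Moves the arm, as the interface text tells. Its arguments: {"type":"object","properties":{"series":{"type":"array"}},"required":["series"]}

```bash
mkdir -p pics; ls; python3 - <<'E'
from station import r
import cv2,numpy as np
for c in("side","top"):
    d=r.capture(c); cv2.imwrite(f"pics/{c}0.png",d["img"][:,:,::-1])
    print(c,[round(d[k],1) for k in("fx","fy","cx","cy")],np.round(d["origin"],3),np.round(d["orientation"],3).tolist(),[k for k in d])
    for t in["counter_grip","counter_box","panel_mid","tall_panel","rack","short_panel_a","camera_stand","camera_head","focus"]:
        try:print(t,[(round(q["score"],2),np.round(q["centre"],1).tolist()) for q in r.pinpoint(t,c)])
        except Exception as e:print(t,e)
print(r.sense())
E
```

```text
pics
side [407.0, 407.0, 274.9, 210.5] [0.21  0.556 0.855] [[-0.923, 0.261, -0.281], [-0.383, -0.661, 0.645], [-0.017, 0.704, 0.71]] ['img', 'fx', 'fy', 'cx', 'cy', 'origin', 'orientation']
counter_grip [(0.84, [219.6, 242.2]), (0.84, [322.1, 407.4]), (0.2, [236.9, 189.9])]
counter_box [(0.84, [220.5, 260.2]), (0.73, [308.6, 418.8]), (0.71, [401.1, 221.2]), (0.62, [171.8, 354.9]), (0.32, [185.8, 335.9])]
panel_mid [(0.65, [149.1, 361.1])]
tall_panel [(0.57, [160.6, 375.3])]
rack [(0.61, [173.3, 353.7])]
short_panel_a [(0.79, [187.7, 335.0]), (0.57, [169.7, 354.7])]
camera_stand [(0.9, [298.1, 213.9])]
camera_head [(0.68, [332.0, 101.3])]
focus [(0.53, [157.6, 374.3])]
top [464.1, 464.1, 279.3, 205.9] [ 0.389 -0.053  1.584] [[-0.008, 0.998, -0.064], [-1.0, -0.007, 0.017], [0.016, 0.064, 0.998]] ['img', 'fx', 'fy', 'cx', 'cy', 'origin', 'orientation']
counter_grip [(0.67, [164.4, 281.8]), (0.5, [254.3, 175.7]), (0.49, [358.5, 303.8])]
counter_box [(0.9, [171.5, 269.3]), (0.82, [255.1, 165.9]), (0.82, [354.0, 292.2])]
panel_mid [(0.77, [155.1, 177.9])]
tall_panel [(0.77, [160.5, 179.2])
[... 339 characters left out ...]
129736e+01, -1.48164506e+01]), 'joint_velocities': array([-0.06639723, -0.06516015, -0.03700861,  0.02078523, -0.06533542,
       -0.00262164]), 'effort': array([-1.79853596e-04, -3.90473449e+01,  1.87628371e+01,  4.22445059e+00,
        1.56040950e-02, -1.63338416e-05]), 'tcp_pos': array([0.27000803, 0.56362886, 0.22256455]), 'ee_rot': array([[ 9.01846379e-01, -4.32056835e-01,  5.44603573e-06],
       [-4.32056835e-01, -9.01846379e-01, -1.82171087e-05],
       [ 1.27823139e-05,  1.40760365e-05, -1.00000000e+00]]), 'wrist_force': array([-0.15699457,  0.1452166 , -0.11236028]), 'moment': array([-0.0186589 , -0.04349571,  0.01028573]), 'gripper_force': 0.0, 'gripper_width': 0.9995568750233188}
```

View pics/side0.png

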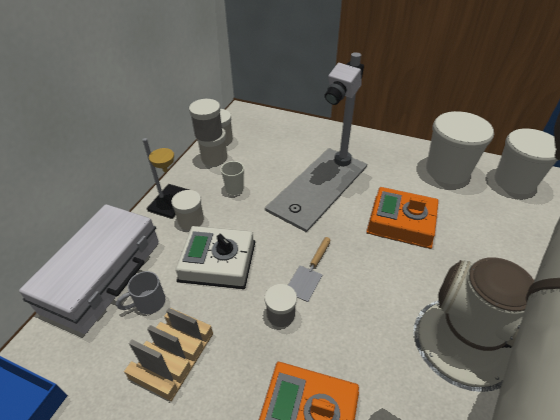

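View pics/top0.png

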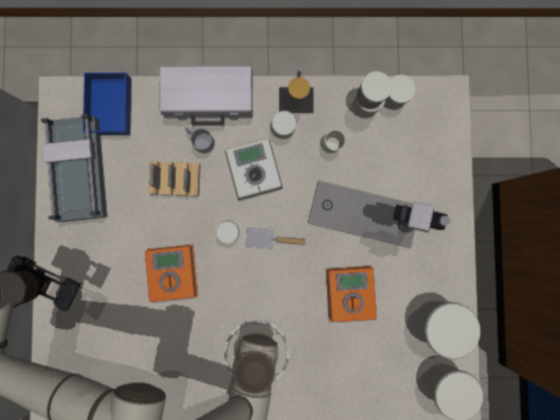

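The side view shows the white box at about (217,257) with its knob at (222,243), the rack at (170,355) with the tall panel nearest the viewer at (150,362), and the stand mark at (295,208). In the top view the box is at (253,168), the knob at (255,175), the rack at (175,179) with the tall panel leftmost, the mark at (327,205) and the lens at about (398,214).

```bash
cat > h.py <<'E'
from station import r
import cv2,numpy as np
def ray(d,p):
    v=np.array([(p[0]-d["cx"])/d["fx"],-(p[1]-d["cy"])/d["fy"],-1.]); return np.array(d["orientation"])@v
def onz(d,p,z):
    v=ray(d,p); o=np.array(d["origin"]); return o+v*(z-o[2])/v[2]
def tri(d1,p1,d2,p2):
    A=[];b=[]
    for d,p in((d1,p1),(d2,p2)):
        v=ray(d,p);v/=np.linalg.norm(v);M=np.eye(3)-np.outer(v,v);A.append(M);b.append(M@np.array(d["origin"]))
    x=np.linalg.lstsq(np.vstack(A),np.hstack(b),rcond=None)[0]
    return x
def proj(d,X):
    c=np.array(d["orientation"]).T@(np.array(X)-d["origin"]); return np.array([d["cx"]+d["fx"]*c[0]/-c[2],d["cy"]-d["fy"]*c[1]/-c[2]])
def crop(d,c,w,h,s):
    x,y=int(c[0]-w/2),int(c[1]-h/2); return cv2.resize(d["img"][y:y+h,x:x+w,::-1],(w*s,h*s),interpolation=cv2.INTER_CUBIC)
E
cat > a.py <<'E'
from h import *
s=r.capture("side");t=r.capture("top")
for n,ps,pt in(("grip",[219.6,242.2],[254.3,175.7]),("pmid",[149.1,361.1],[155.1,177.9]),("rack",[173.3,353.7],[176.2,177.9]),("head",[332,101.3],[396.2,211.6]),("stand",[298.1,213.9],[326.7,204.4]),("box",[220.5,260.2],[255.1,165.9])):
    print(n,tri(s,ps,t,pt).round(4))
print("grip z.087",onz(s,[219.6,242.2],.087),onz(t,[254.3,175.7],.087))
print("mark z.012",onz(s,[295,208],.012),onz(t,[327,204.8],.012))
# box & rack top outlines
hsv=cv2.cvtColor(t["img"],cv2.COLOR_RGB2HSV)
for n,z in(("counter_box",.05),("rack",.038),("camera_stand",.012),("tall_panel",.128)):
  for k,d in(("top",t),("side",s)):
    for q in r.cut_out(n,k)[:3]:
        m=q["pixels"].astype(np.uint8); c=max(cv2.findContours(m,0,2)[0],key=cv2.contourArea)
        w=np.array([onz(d,p[0],z)[:2] for p in c]).astype(np.float32)
        print(n,k,round(q["score"],2),np.round(q["centre"]),cv2.minAreaRect(w*1000))
a=np.hstack([crop(t,(254,168),66,66,6),crop(t,(175,179),66,66,6)])
b=np.hstack([crop(s,(217,257),100,50,4),crop(s,(170,352),98,50,4)])
cv2.imwrite("pics/c1.png",np.vstack([a,cv2.resize(b,(a.shape[1],200))]))
E
python3 a.py
```

```text
grip [0.592  0.0058 0.0839]
pmid [0.5835 0.3271 0.078 ]
rack [ 0.5883  0.2718 -0.0025]
head [ 0.4538 -0.4056  0.2797]
stand [ 0.4903 -0.2461 -0.0165]
box [ 0.6235 -0.0008 -0.0106]
grip z.087 [0.59819847 0.0109112  0.087     ] [0.58414939 0.00199127 0.087     ]
mark z.012 [ 0.49217683 -0.24072844  0.012     ] [ 0.49293526 -0.24189326  0.012     ]
counter_box top 0.97 [251. 167.] ((614.1380615234375, 5.57049560546875), (175.24880981445312, 152.4081573486328), 14.963367462158203)
counter_box top 0.96 [172. 269.] ((273.10772705078125, 276.7735290527344), (172.9551239013672, 163.43994140625), 5.7167816162109375)
counter_box top 0.63 [353. 290.] ((199.69276428222656, -313.0227355957031), (176.35398864746094, 160.50201416015625), 2.911872386932373)
counter_box side 0.91 [404. 217.] ((195.745361328125, -289.36749267578125), (171.47406005859375, 198.26901245117188), 2.283673048019409)
counter_box side 0.85 [215. 256.] ((604.8172607421875, 26.878799438476562), (179.46766662597656, 185.0032196044922), 14.573479652404785)
counter_box side 0.57 [306. 398.] ((271.645751953125, 268.2106628417969), 
[... 692 characters left out ...]
09375), 0.38063520193099976)
camera_stand side 0.79 [328. 175.] ((496.0278625488281, -747.3573608398438), (253.7428741455078, 1162.723876953125), 5.265233993530273)
camera_stand side 0.29 [234. 176.] ((730.2854614257812, -297.781494140625), (75.03160095214844, 163.22727966308594), 25.706615447998047)
tall_panel top 0.57 [155. 176.] ((582.845458984375, 310.8399658203125), (69.90874481201172, 34.4497184753418), 0.5777130126953125)
tall_panel top 0.43 [202. 141.] ((702.3342895507812, 169.6944122314453), (102.96353912353516, 67.77174377441406), 29.404958724975586)
tall_panel side 0.66 [151. 358.] ((564.1115112304688, 339.4010925292969), (35.97836685180664, 114.95317840576172), 87.77763366699219)
```

View pics/c1.png

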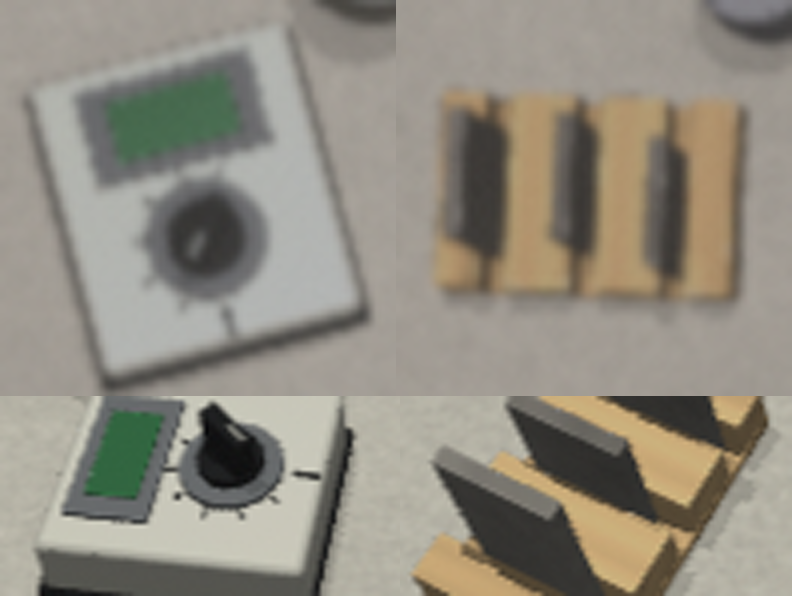

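The crop shows the white mark towards the lower left at (190,255) and the zero mark at (229,322), so the knob stands about 48° clockwise of zero. The tall panel is in the leftmost (+y) slot. Next I pin down the centre positions and the first move.

```bash
cat >> h.py <<'E'
def Rdown(yaw):
    c,s=np.cos(np.radians(yaw)),np.sin(np.radians(yaw)); return np.array([[c,s,0],[s,-c,0],[0,0,-1.]])
def plan(p,R=None):
    from scipy.spatial.transform import Rotation as Ro
    s=r.sense(); R0=np.array(s["ee_rot"]); R=R0 if R is None else R
    print("turn first (units):",(Ro.from_matrix(R0.T@R).as_rotvec()/.1).round(3),"then shift(units):",(R.T@(np.array(p)-s["tcp_pos"])/.5).round(4), "shift before turn:",(R0.T@(np.array(p)-s["tcp_pos"])/.5).round(4))
E
python3 - <<'E'
from h import *
s=r.capture("side");t=r.capture("top")
print("dial",onz(t,(255.3,174.7),.052),onz(s,(225.2,250),.052))
print("mark near/far end top",onz(t,(221+226/6,135+308/6),.05),onz(t,(221+233/6,135+333/6),.05))
# top corners of box in top crop
for c in((28,96),(287,27),(366,315),(112,377)): print("corner",onz(t,(221+c[0]/6,135+c[1]/6),.05)[:2].round(4))
for c in((188,258),(205,232)): print("white",onz(t,(221+c[0]/6,135+c[1]/6),.094)[:2].round(4))
# rack corners, panel top edge ends
for c in((441,92),(742,103),(735,298),(436,288)): print("rack",onz(t,(142+(c[0]-396)/6,146+c[1]/6),.038)[:2].round(4))
for c in((455,112),(456,240)): print("panel top",onz(t,(142+(c[0]-396)/6,146+c[1]/6),.128)[:2].round(4))
plan([.59,.002,.2226],Rdown(-33))
E
```

```text
dial [ 5.92030708e-01 -5.68760451e-05  5.20000000e-02] [0.59042425 0.00375175 0.052     ]
mark near/far end top [ 0.55337079 -0.01098161  0.05      ] [ 0.53945844 -0.01478134  0.05      ]
corner [0.6723 0.0983]
corner [ 0.7104 -0.0457]
corner [ 0.549  -0.0884]
corner [0.5155 0.0521]
white [0.5758 0.0081]
white [ 0.5898 -0.0011]
rack [0.6408 0.3537]
rack [0.6338 0.1864]
rack [0.5246 0.19  ]
rack [0.5312 0.3554]
panel top [0.6156 0.3227]
panel top [0.5481 0.3215]
turn first (units): [-1.000e-03 -0.000e+00  1.292e+00] then shift(units): [ 1.1485e+00  5.9360e-01 -1.0000e-04] shift before turn: [ 1.0625e+00  7.3660e-01 -1.0000e-04]
```

Request:
move_arm([
  [[0,0,0.6],[0.08,0.042,0],0.5],
  [[0,0,0.6],[0.08,0.042,0],0.5],
  [[0,0,0],[0.083,0.042,0],0.5],
  [[0,0,0],[0.083,0.042,0],0.5],
  [[0,0,0],[0.083,0.042,0],0.5],
  [[0,0,0],[0.083,0.042,0],0.5],
  [[0,0,0],[0.083,0.042,0],0.5],
  [[0,0,0],[0.083,0.042,0],0.5],
  [[0,0,0],[0.083,0.042,0],0.5],
  [[0,0,0],[0.083,0.042,0],0.5],
  [[0,0,0],[0.083,0.042,0],0.5],
  [[0,0,0],[0.083,0.042,0],0.5],
])

```text
time_s: 2.8
tcp_pos: [0.5599, 0.0879, 0.2229]
ee_rot: [[0.844, -0.537, 0.001], [-0.537, -0.844, 0.0], [0.0, -0.001, -1.0]]
wrist_force: [-0.5, 1.6, 0.7]
gripper_width: 0.497
gripper_force: 0.0
```

```bash
python3 -c "
from h import *
plan([.591,.0015,.071],Rdown(-32))"
```

```text
turn first (units): [-0.005 -0.004 -0.081] then shift(units): [0.1443 0.1136 0.3037] shift before turn: [0.1451 0.1126 0.3037]
```

Request:
move_arm([
  [[0,0,0],[0.07,0.055,0],0.5],
  [[0,0,0],[0.07,0.055,0],0.5],
  [[0,0,0],[0,0,0.05],0.5],
  [[0,0,0],[0,0,0.05],0.5],
  [[0,0,0],[0,0,0.03],0.5],
  [[0,0,0],[0,0,0],0.5],
  [[0,0,0],[0,0,0],0.5],
])

```text
time_s: 3.5
tcp_pos: [0.5891, 0.0057, 0.158]
ee_rot: [[0.844, -0.537, 0.001], [-0.537, -0.844, -0.0], [0.001, -0.0, -1.0]]
wrist_force: [-0.3, -0.2, 0.8]
gripper_width: 0.5
gripper_force: 0.0
```

```bash
python3 - <<'E'
from h import *
plan([.591,.0015,.071],Rdown(-32))
s=r.capture("side")
cv2.imwrite("pics/c2.png",crop(s,(222,220),100,90,6))
E
```

```text
turn first (units): [-0.    -0.007 -0.079] then shift(units): [0.0076 0.0051 0.1741] shift before turn: [0.0075 0.005  0.1741]
```

View pics/c2.png

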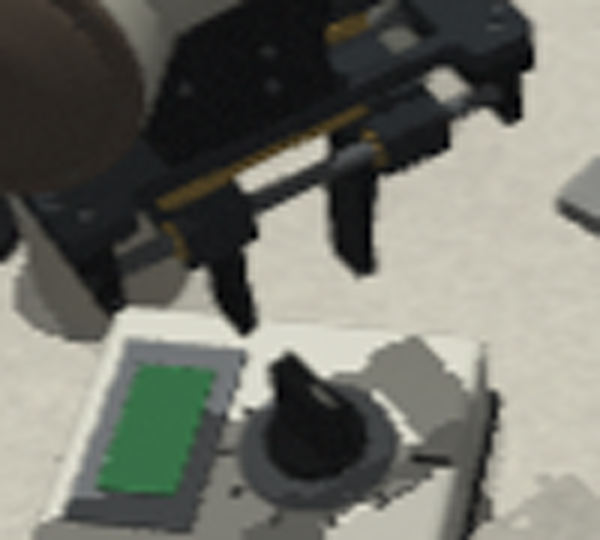

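The fingers, at about (240,325) and (355,270) in the crop, straddle the bar at (315,385), with their line across it. I go down and close.

Request:
move_arm([
  [[0,0,-0.1],[0.008,0.005,0.05],0.5],
  [[0,0,0],[0,0,0.05],0.5],
  [[0,0,0],[0,0,0.04],0.5],
  [[0,0,0],[0,0,0.034],0.5],
  [[0,0,0],[0,0,0],0.5],
  [[0,0,0],[0,0,0],0],
  [[0,0,0],[0,0,0],0],
  [[0,0,0],[0,0,0],0],
  [[0,0,0],[0,0,0],0],
  [[0,0,0],[0,0,0],0],
  [[0,0,0],[0,0,0],0],
])

```text
time_s: 4.65
tcp_pos: [0.5922, 0.0022, 0.0714]
ee_rot: [[0.849, -0.528, 0.004], [-0.528, -0.849, 0.001], [0.003, -0.003, -1.0]]
wrist_force: [1.9, 2.7, 1.4]
gripper_width: 0.159
gripper_force: 30.0
```

```bash
python3 - <<'E'
from h import *
print(r.sense())
E
```

```text
{'time_s': 4.65, 'joints': array([ 1.58647075e+01,  2.72017658e+01, -1.53273847e+01, -1.82056598e-03,
       -4.72524934e+01,  4.22598258e+01]), 'joint_velocities': array([ 0.07481482,  0.1054224 ,  0.1013515 , -0.02346721, -0.12595073,
        0.0432586 ]), 'effort': array([-1.77448735e+00, -3.86361194e+01,  1.28874993e+01,  3.36953022e+00,
       -6.76560737e-01,  2.78356508e-02]), 'tcp_pos': array([0.59219497, 0.00217647, 0.0714377 ]), 'ee_rot': array([[ 0.84918186, -0.52808786,  0.00365948],
       [-0.5280944 , -0.849185  ,  0.00106425],
       [ 0.00254556, -0.0028363 , -0.99999274]]), 'wrist_force': array([1.86235136, 2.71157616, 1.39815102]), 'moment': array([ 0.86711162, -0.5108307 , -0.06337324]), 'gripper_force': 29.999338779598475, 'gripper_width': 0.15862080163552061}
```

Request:
move_arm([
  [[0,0,-0.7],[0,0,0],0],
  [[0,0,-0.7],[0,0,0],0],
  [[0,0,-0.7],[0,0,0],0],
  [[0,0,-0.7],[0,0,0],0],
  [[0,0,-0.7],[0,0,0],0],
  [[0,0,-0.7],[0,0,0],0],
  [[0,0,-0.7],[0,0,0],0],
  [[0,0,-0.7],[0,0,0],0],
  [[0,0,-0.7],[0,0,0],0],
  [[0,0,-0.7],[0,0,0],0],
  [[0,0,-0.7],[0,0,0],0],
  [[0,0,0],[0,0,0],0],
])

```text
time_s: 5.85
tcp_pos: [0.5919, 0.0003, 0.0714]
ee_rot: [[0.977, 0.212, 0.002], [0.212, -0.977, -0.001], [0.002, 0.002, -1.0]]
wrist_force: [3.7, -3.8, 1.9]
gripper_width: 0.162
gripper_force: 30.0
```

```bash
python3 - <<'E'
from h import *
s=r.sense();R=s["ee_rot"];print(np.degrees(np.arctan2(R[1,0],R[0,0])),s["moment"],s["wrist_force"],s["tcp_pos"],s["gripper_width"])
E
```

```text
12.241687919278158 [-1.4641213  -0.94400561  0.04786108] [ 3.71313674 -3.82227811  1.89289925] [5.91865854e-01 3.19826304e-04 7.14225476e-02] 0.16237870991032735
```

Request:
move_arm([
  [[0,0,-0.3],[0,0,0],0],
  [[0,0,-0.2],[0,0,0],0],
  [[0,0,-0.2],[0,0,0],0],
  [[0,0,-0.2],[0,0,0],0],
  [[0,0,0],[0,0,0],0],
])

```text
time_s: 6.35
tcp_pos: [0.5916, 0.0002, 0.0714]
ee_rot: [[0.956, 0.295, 0.002], [0.295, -0.956, -0.001], [0.002, 0.001, -1.0]]
wrist_force: [3.1, -5.4, 2.8]
gripper_width: 0.161
gripper_force: 30.0
```

```bash
python3 - <<'E'
from h import *
s=r.sense();R=s["ee_rot"];print(np.degrees(np.arctan2(R[1,0],R[0,0])),s["moment"],s["wrist_force"],s["tcp_pos"],s["gripper_width"])
E
```

```text
17.137567606150284 [-1.61014968 -0.90451734 -0.71867168] [ 3.07275387 -5.36213397  2.8432319 ] [5.91621258e-01 1.67146940e-04 7.14077154e-02] 0.16092153409294002
```

The moment jumped to 0.7 N m at a yaw of 17°, so the knob is on its stop. I release and rise.

Request:
move_arm([
  [[0,0,0],[0,0,0],0.45],
  [[0,0,0],[0,0,0],0.45],
  [[0,0,0],[0,0,0],0.45],
  [[0,0,0],[0,0,0],0.45],
  [[0,0,0],[0,0,-0.05],0.45],
  [[0,0,0],[0,0,-0.08],0.45],
  [[0,0,0],[0,0,-0.08],0.45],
  [[0,0,0],[0,0,-0.08],0.45],
  [[0,0,0],[0,0.09,0],0.45],
  [[0,0,0],[0,-0.09,0],0.45],
])

```text
time_s: 7.35
tcp_pos: [0.5927, -0.0093, 0.2166]
ee_rot: [[0.96, 0.281, 0.003], [0.281, -0.96, -0.001], [0.002, 0.002, -1.0]]
wrist_force: [-0.1, 2.1, -1.4]
gripper_width: 0.45
gripper_force: 0.0
```

```bash
python3 - <<'E'
from h import *
# rack: centre/angle from corners; tall panel
print("panel guess"); plan([.582,.3225,.21],Rdown(0.5))
s=r.capture("side");t=r.capture("top")
cv2.imwrite("pics/c3.png",np.hstack([crop(s,(218,255),66,60,6),crop(t,(330,205),60,60,6)]))
for n in("tall_panel","panel_mid"):
  for k,d in(("side",s),("top",t)):print(n,k,[(round(q["score"],2),np.round(q["centre"],1),onz(d,q["centre"],.068).round(4)) for q in r.pinpoint(n,k)[:2]])
E
```

```text
panel guess
turn first (units): [ 0.015 -0.026  2.761] then shift(units): [-0.0155 -0.6638  0.0132] shift before turn: [ 0.166  -0.6429  0.0125]
tall_panel side [(0.72, array([158.9, 373.9]), array([0.5594, 0.3406, 0.068 ])), (0.61, array([152.9, 303.8]), array([0.6616, 0.2122, 0.068 ]))]
tall_panel top [(0.36, array([164.2, 178.8]), array([0.5781, 0.2974, 0.068 ]))]
panel_mid side [(0.66, array([149.6, 364.4]), array([0.5874, 0.3315, 0.068 ]))]
panel_mid top [(0.49, array([154.9, 177.9]), array([0.5812, 0.3277, 0.068 ]))]
```

View pics/c3.png

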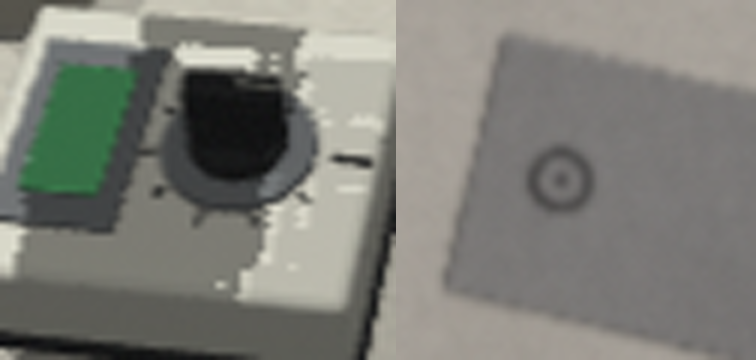

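The bar now lies towards the long black mark (crop: bar at (240,110), mark at (350,160)), so the knob is at zero. The target mark is at (561,180) in the right crop. I move above the tall panel.

Request:
move_arm([
  [[0,0,0.75],[0,0,0],0.45],
  [[0,0,0.75],[0,0,0],0.45],
  [[0,0,0.75],[0,0,0],0.45],
  [[0,0,0.75],[0,0,0],0.45],
  [[0,0,0],[-0.004,-0.08,0],0.45],
  [[0,0,0],[-0.004,-0.08,0],0.45],
  [[0,0,0],[-0.004,-0.08,0],0.45],
  [[0,0,0],[-0.004,-0.08,0],0.45],
  [[0,0,0],[-0.004,-0.08,0],0.45],
  [[0,0,0],[-0.004,-0.08,0],0.45],
  [[0,0,0],[-0.004,-0.08,0],0.45],
  [[0,0,0],[-0.004,-0.08,0],0.45],
])

```text
time_s: 8.85
tcp_pos: [0.5731, 0.3235, 0.2153]
ee_rot: [[1.0, 0.004, -0.0], [0.004, -1.0, -0.0], [-0.0, 0.0, -1.0]]
wrist_force: [1.0, -0.8, 0.0]
gripper_width: 0.449
gripper_force: 0.0
```

Request:
move_arm([
  [[0,0,0],[0,0,0.02],0.45],
  [[0,0,0],[0,0,0.02],0.45],
  [[0,0,0],[0,0,0],0.45],
  [[0,0,0],[0,0,0],0.45],
])

```text
time_s: 9.25
tcp_pos: [0.5737, 0.3201, 0.1952]
ee_rot: [[1.0, 0.002, -0.001], [0.002, -1.0, -0.001], [-0.001, 0.001, -1.0]]
wrist_force: [0.1, -0.1, 0.2]
gripper_width: 0.452
gripper_force: 0.0
```

```bash
python3 - <<'E'
from h import *
plan([.583,.322,.089],Rdown(-1))
s=r.capture("side");t=r.capture("top")
cv2.imwrite("pics/c4.png",np.hstack([crop(s,(165,340),90,100,5),crop(t,(165,179),66,100,5)]))
E
```

```text
turn first (units): [0.011 0.007 0.196] then shift(units): [ 0.0185 -0.0041  0.2124] shift before turn: [ 0.0187 -0.0039  0.2124]
```

View pics/c4.png

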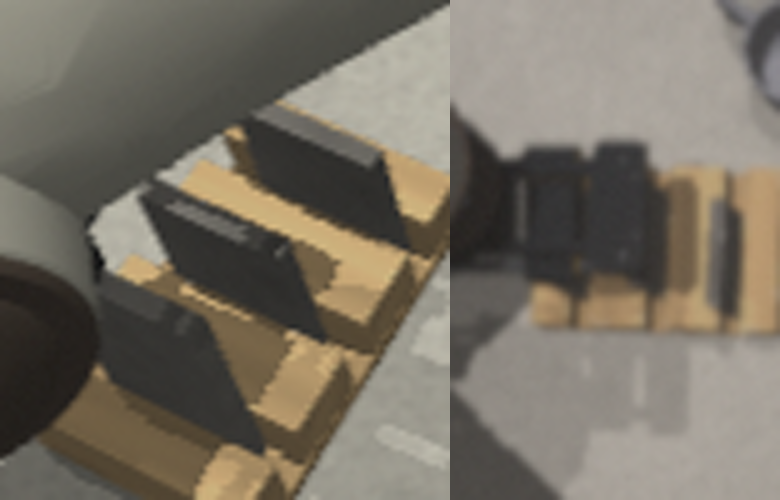

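The rack is mostly hidden by the arm: the panels show at (165,350), (235,260) and (320,170) in the left crop, and the gripper is above the leftmost slot in the right one. The 39 mm opening leaves 14 mm to each side, so I go down in two stages.

Request:
move_arm([
  [[0,0,0.2],[0.0185,-0.004,0.04],0.45],
  [[0,0,0],[0,0,0.04],0.45],
  [[0,0,0],[0,0,0.04],0.45],
  [[0,0,0],[0,0,0.03],0.45],
  [[0,0,0],[0,0,0.03],0.45],
  [[0,0,0],[0,0,0.032],0.45],
  [[0,0,0],[0,0,0],0.45],
  [[0,0,0],[0,0,0],0.45],
])

```text
time_s: 10.15
tcp_pos: [0.5835, 0.323, 0.0903]
ee_rot: [[1.0, -0.017, 0.001], [-0.017, -1.0, 0.0], [0.001, -0.0, -1.0]]
wrist_force: [-0.4, -0.2, 1.4]
gripper_width: 0.448
gripper_force: 0.0
```

```bash
python3 - <<'E'
from h import *
plan([.583,.322,.089],Rdown(-1))
t=r.capture("top")
cv2.imwrite("pics/c5.png",crop(t,(165,179),66,60,8))
E
```

```text
turn first (units): [-0.001 -0.009  0.002] then shift(units): [-0.001   0.0021  0.0025] shift before turn: [-0.001   0.0021  0.0025]
```

View pics/c5.png

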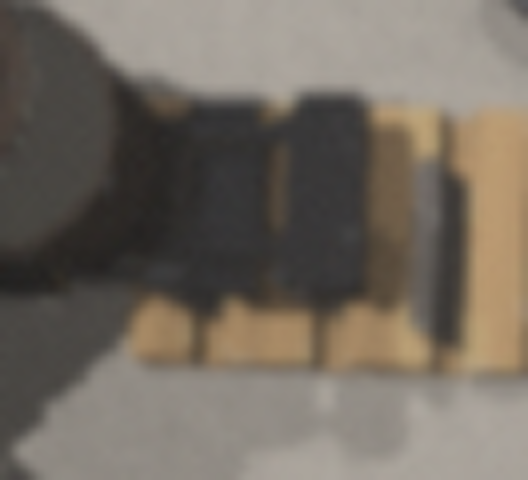

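Nothing is touched yet: the gripper body at (250,200) lies over the slot and the wrist force is near zero. I close.

Request:
move_arm([
  [[0,0,0],[0,0,0],0],
  [[0,0,0],[0,0,0],0],
  [[0,0,0],[0,0,0],0],
  [[0,0,0],[0,0,0],0],
  [[0,0,0],[0,0,0],0],
  [[0,0,0],[0,0,0],0],
  [[0,0,0],[0,0,0],0],
  [[0,0,0],[0,0,0],0],
])

```text
time_s: 11.0
tcp_pos: [0.583, 0.3235, 0.0897]
ee_rot: [[1.0, -0.017, 0.0], [-0.017, -1.0, 0.0], [0.0, -0.0, -1.0]]
wrist_force: [-0.4, 0.0, 0.3]
gripper_width: 0.113
gripper_force: 30.0
```

Request:
move_arm([
  [[0,0,0],[0,0,-0.03],0],
  [[0,0,0],[0,0,-0.04],0],
  [[0,0,0],[0,0,-0.06],0],
  [[0,0,0],[0,0,-0.06],0],
  [[0,0,0],[0,0,-0.06],0],
  [[0,0,0],[0,0,-0.06],0],
  [[0,0,0],[0,0,-0.06],0],
  [[0,0,0],[0,0,-0.05],0],
  [[0,0,0],[0,0,0],0],
  [[0,0,0],[0,0,0],0],
])

```text
time_s: 12.0
tcp_pos: [0.5824, 0.3233, 0.2987]
ee_rot: [[1.0, -0.017, -0.001], [-0.017, -1.0, 0.0], [-0.001, -0.0, -1.0]]
wrist_force: [0.9, 0.0, -2.0]
gripper_width: 0.112
gripper_force: 30.0
```

```bash
cat >> h.py <<'E'
def goal(head=76.9,mid=(.4925,-.2413,.235),back=0.,off=.0217,w=0.):
    a=np.radians(head);h=np.array([np.cos(a),np.sin(a),0]);c,s=np.cos(np.radians(20)),np.sin(np.radians(20))
    cx=c*h+[0,0,-s];cz=s*h+[0,0,c];R=np.stack([-np.cross(cz,cx),-cx,-cz],1)
    return np.array(mid)+off*cz+back*cx+w*R[:,0],R
E
python3 - <<'E'
from h import *
s=r.capture("side");t=r.capture("top")
for k,d,a,b in(("left",t,(505,35),(447,288)),("up",t,(505,35),(755,92))):
    A,B=[onz(d,(300+(p[0]-396)/6,175+p[1]/6),.012) for p in(a,b)];v=B-A;print(k,np.degrees(np.arctan2(v[1],v[0])))
m=onz(t,(327.5,205),.012);print(m)
p,R=goal(back=.1);print(p)
plan(p,R)
q=r.cut_out("camera_head","side")[:2];print([(x["score"],x["centre"]) for x in q])
cv2.imwrite("pics/c6.png",np.hstack([crop(s,(330,120),70,80,6),crop(t,(400,213),60,80,6)]))
E
```

```text
left 166.4048873977698
up -103.24834227703185
[ 0.49224222 -0.24358703  0.012     ]
[ 0.51548043 -0.14254751  0.22118932]
turn first (units): [-3.451 -0.335  2.101] then shift(units): [0.0813 0.8285 0.4631] shift before turn: [-0.1167  0.9328  0.1544]
[]
```

View pics/c6.png

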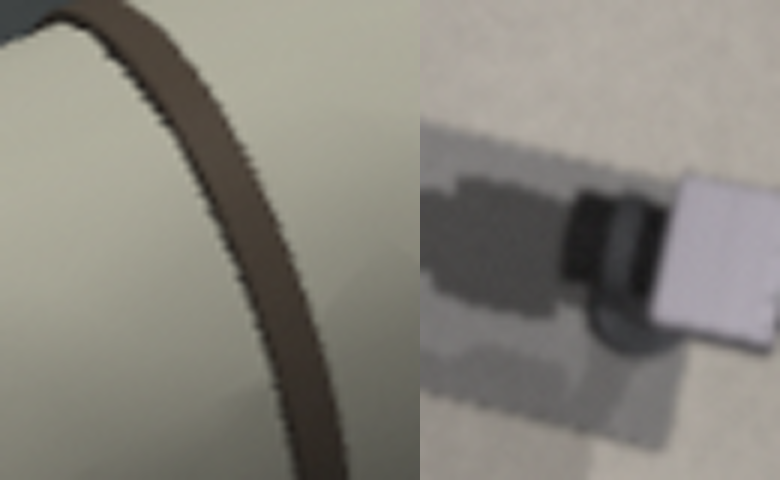

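The right crop shows the lens front edge at about (572,237), consistent with a view heading of about 76.6°; the side view is blocked by the arm. I turn the panel here, then bring it across.

Request:
move_arm([
  [[-0.69,-0.067,0.43],[0,0,0],0],
  [[-0.69,-0.067,0.43],[0,0,0],0],
  [[-0.69,-0.067,0.43],[0,0,0],0],
  [[-0.69,-0.067,0.43],[0,0,0],0],
  [[-0.69,-0.067,0.43],[0,0,0],0],
  [[0,0,0],[0,0,0],0],
  [[0,0,0],[0,0,0],0],
])

```text
time_s: 12.85
tcp_pos: [0.5828, 0.3236, 0.2978]
ee_rot: [[0.973, -0.217, -0.076], [-0.23, -0.915, -0.331], [0.002, 0.34, -0.94]]
wrist_force: [-0.4, -0.3, -0.7]
gripper_width: 0.113
gripper_force: 30.0
```

```bash
python3 - <<'E'
from h import *
t=r.capture("top")
L=[onz(t,p,.293) for p in((396.2,211.6),(395.3,212.5))];print(L)
m=np.array([.4923,-.2425,.235]);a=np.radians(76.6);h=np.array([np.cos(a),np.sin(a),0]);print("lens exp",m-.1597*h)
p,R=goal(76.6,m);print(p);plan(p+.12*h+[0,0,.03],R)
E
```

```text
[array([ 0.45402649, -0.40176048,  0.293     ]), array([ 0.45152393, -0.39917184,  0.293     ])]
lens exp [ 0.45528986 -0.39785231  0.235     ]
[ 0.49402    -0.23528022  0.25539133]
turn first (units): [-0.035 -0.035  0.   ] then shift(units): [0.086  0.825  0.3291] shift before turn: [0.0848 0.8262 0.3266]
```

Request:
move_arm([
  [[-0.035,-0.035,0],[0.0086,0.05,0.02],0],
  [[0,0,0],[0.0086,0.083,0.033],0],
  [[0,0,0],[0.0086,0.083,0.033],0],
  [[0,0,0],[0.0086,0.083,0.033],0],
  [[0,0,0],[0.0086,0.083,0.033],0],
  [[0,0,0],[0.0086,0.083,0.033],0],
  [[0,0,0],[0.0086,0.083,0.033],0],
  [[0,0,0],[0.0086,0.083,0.033],0],
  [[0,0,0],[0.0086,0.083,0.033],0],
  [[0,0,0],[0.0086,0.08,0.033],0],
  [[0,0,0],[0,0.03,0.012],0],
  [[0,0,0],[0,0,0],0],
])

```text
time_s: 14.1
tcp_pos: [0.5203, -0.1202, 0.2869]
ee_rot: [[0.972, -0.222, -0.078], [-0.236, -0.913, -0.332], [0.002, 0.341, -0.94]]
wrist_force: [-0.3, 0.5, -0.6]
gripper_width: 0.114
gripper_force: 30.0
```

Request:
move_arm([
  [[0,0,0],[0,0,0],0],
  [[0,0,0],[0,0,0],0],
  [[0,0,0],[0,0,0],0],
])

```text
time_s: 14.4
tcp_pos: [0.5223, -0.1168, 0.2861]
ee_rot: [[0.973, -0.217, -0.078], [-0.231, -0.914, -0.333], [0.001, 0.342, -0.94]]
wrist_force: [0.7, -0.3, -0.9]
gripper_width: 0.117
gripper_force: 30.0
```

```bash
python3 - <<'E'
from h import *
p,R=goal(76.6,np.array([.4923,-.2425,.235]));plan(p,R)
s=r.capture("side");t=r.capture("top")
print(s["img"].shape)
cv2.imwrite("pics/c7.png",np.hstack([crop(s,(300,140),120,160,3),crop(t,(350,210),140,160,3)]))
for n in("panel_mid",):
  for k in("side","top"):print(n,k,[(round(q["score"],2),np.round(q["centre"],1)) for q in r.pinpoint(n,k)[:3]])
E
```

```text
turn first (units): [ 0.    -0.014  0.007] then shift(units): [-0.      0.2079  0.1409] shift before turn: [-0.0004  0.2079  0.1409]
(420, 560, 3)
panel_mid side [(0.88, array([265.1, 161.6]))]
panel_mid top [(0.41, array([293.6, 189.4]))]
```

View pics/c7.png

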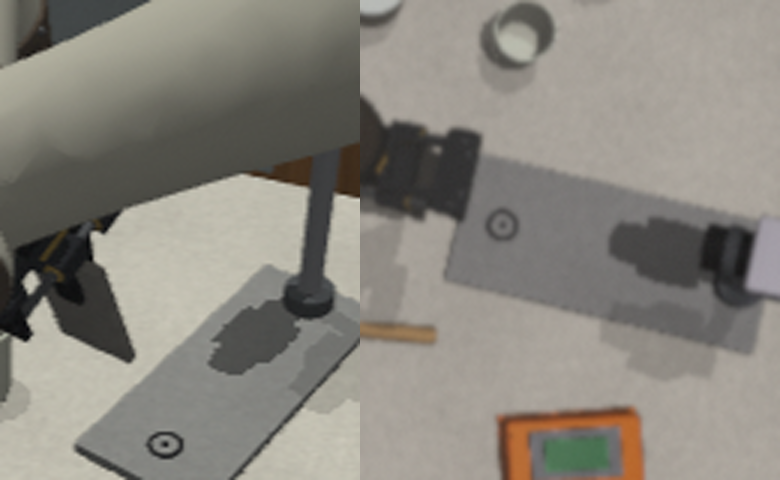

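The side crop shows the panel upright at (95,310), with the target mark at (165,445); the top crop shows the gripper body at (430,170), the lens at (715,245), and the mark at (502,225), all clear. I go in.

Request:
move_arm([
  [[0,0,0],[0,0.035,0.024],0],
  [[0,0,0],[0,0.035,0.024],0],
  [[0,0,0],[0,0.035,0.024],0],
  [[0,0,0],[0,0.035,0.024],0],
  [[0,0,0],[0,0.035,0.023],0],
  [[0,0,0],[0,0.033,0.022],0],
  [[0,0,0],[0,0,0],0],
  [[0,0,0],[0,0,0],0],
  [[0,0,0],[0,0,0],0],
  [[0,0,0],[0,0,0],0],
])

```text
time_s: 15.6
tcp_pos: [0.494, -0.2358, 0.2556]
ee_rot: [[0.973, -0.218, -0.078], [-0.231, -0.914, -0.333], [0.001, 0.342, -0.94]]
wrist_force: [0.0, 0.2, -1.4]
gripper_width: 0.111
gripper_force: 30.0
```

```bash
python3 - <<'E'
from h import *
p,R=goal(76.6,np.array([.4923,-.2425,.235]));plan(p,R)
s=r.capture("side");t=r.capture("top")
for k,d in(("side",s),("top",t)):print(k,[(round(q["score"],2),np.round(q["centre"],1)) for q in r.pinpoint("panel_mid",k)[:2]],"expected",proj(d,[.4923,-.2425,.235]))
c,Rc=goal(76.6,np.array([.4923,-.2425,.235]),off=0)
im=np.ascontiguousarray(cv2.resize(s["img"][90:240,200:390,::-1],None,fx=4,fy=4,interpolation=cv2.INTER_CUBIC))
P=[tuple(int(v) for v in (proj(s,c+Rc@np.array([sx*.035,0,sz*.06])+y*Rc[:,1])-[200,90])*4+.5) if 0 else tuple(((proj(s,c+Rc@np.array([sx*.035,y,sz*.06]))-[200,90])*4+2).astype(int)) for y in(-.005,.005) for sx,sz in((-1,-1),(1,-1),(1,1),(-1,1))]
for i,q in enumerate(P): cv2.circle(im,q,3,(0,0,255) if i<4 else (255,0,0),1)
cv2.imwrite("pics/c8.png",im)
E
```

```text
turn first (units): [ 0.002 -0.015  0.001] then shift(units): [-0.0003 -0.001   0.0001] shift before turn: [-0.0003 -0.001   0.0001]
side [(0.76, array([292.8, 147.4]))] expected [296.7931297 145.4344464]
top [] expected [336.29741572 199.92638727]
```

View pics/c8.png

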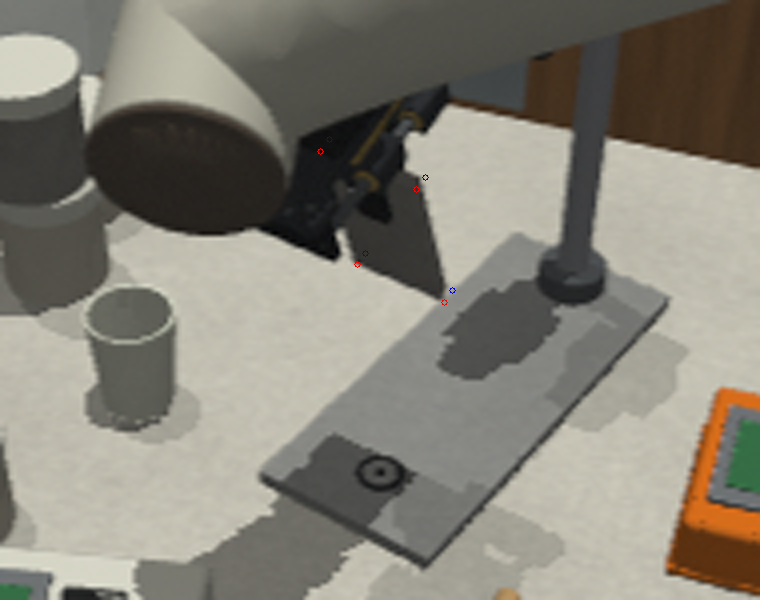

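The drawn panel corners, (357,264), (445,302) and (417,189), match the seen panel within 1–2 mm. It hangs free in front of the camera, still, so I hand in.

```bash
python3 -c "
from h import *
print(r.finish_job())"
```

```text
the job is handed in; nothing more can be done
None
```

I turned the knob back to its zero stop, then handed in the job with the tall panel held still and square to the inspection camera, its middle on the lens axis 17 cm from the lens; I measured its position to about 2–3 mm.

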